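Latch the exposure box and hold a printing plate in its slot

TASK

First swing the red-knobbed latch on the exposure box fully into its catch. Then take the copper printing plate out of the wooden stand by its wooden grip block, lower it upright through the narrow slot in the box's lid until the white line on the plate is level with the top of the black guide lips, and finish there still holding it by the grip, hanging in the slot: do not let go. Leave the jar, the tin and the yellow bottle alone.

Things in the scene. Friction and masses are not known exactly. Their poses are not given: they have to be found in the camera images.
- slot (a point): Slot in the box's white lid. The point: centre of the slot's mouth, level with the top of its black guide lips, 6 mm above the lid top, 136 mm above the table. x runs along the slot, z up (box axes). Slot 64 (x) x 7 mm (y), through a 10 mm lid; the lips flare outwards to a mouth about 72 x 15 mm. The box is hollow below, its floor 116 mm under this point.
- box: Fixed blue exposure box, 220 (x) x 240 (y) x 130 mm high, origin at the centre of its underside, x and y as the slot's. The slot lies 30 mm from its middle towards -y, the latch on its +y side.
- latch (a joint): Swing latch on the box top: a flat steel bar on an upright pivot; stays where it is left (light friction, about 1 N at the knob). 0 = fully home in its steel catch, where it stops; grows as it opens, at most 1.7 rad. At 0 the bar points from its pivot along the box's -y, at 1.57 along its -x: it closes counter-clockwise seen from above.
- latch_pin (a point): The latch's red upright knob, 12 mm in diameter, from 11 to 42 mm above the lid top (which is 130 mm above the table), 55 mm from the pivot axis. The point is on its axis, 27 mm above the lid. The bar below is 11 mm wide, its top 11 mm over the lid, and ends 27 mm beyond the knob; the steel catch stands 14 mm over the lid, 15 to 29 mm beyond the closed knob.
- latch_hinge (a point): The latch pivot's vertical axis, fixed on the box, at the height of the latch_pin point. Its axes are the box's axes; it lies 80 mm (x) and 115 mm (y) from the slot's centre.
- plate_grip (a point): Centre of the wooden grip block on top of the copper printing plate. The block is 56 (x) x 22 (y) x 40 mm high (z); below it hangs the plate, 60 (x) x 5 (y) x 85 mm high, square-edged, its foot 105 mm below this point. Weight about 0.2 kg. At the start it stands upright, z up.
- plate_line (a point): Middle of the white line across the plate: 55 mm above the plate's foot, 50 mm below plate_grip. Same axes.
- rack: Fixed wooden stand, 110 (x) x 80 (y) x 42 mm high, origin at the centre of its underside. The plate stands in its slot (66 mm along x, 8 mm wide, 30 mm deep, bottom 12 mm above the table).
- jar: Bystander: amber jar, 64 mm in diameter, 90 mm high, origin under its centre.
- tin: Bystander: steel tin, 76 mm in diameter, 70 mm high, origin under its centre.
- soap: Bystander: yellow bottle, 52 mm in diameter, 140 mm high, origin under its centre.
Not all that is in view belongs to the job. Of the things like the part that bears plate_grip, leave any that is blue; of the rest the larger one is meant.

How it is judged:
On the way, in this order (a step that is already met when the one before it is completed fails the run):
1. the latch is home in its catch, before the plate is in the slot (value of joint latch below 0.06 rad), for 0.2 s.
2. the plate is down through the slot to its white line (z of plate_line in the frame of slot between -0.012 and 0.012 m and horizontal distance between plate_line and slot below 0.006 m and angle between plate_grip's own z axis and vertical below 0.1 rad and angle between the x axis of plate_grip and the x axis of slot, either way round below 0.1 rad), for 0.2 s.
At the end, for the whole second after the job is handed in: Latch home (joint below 0.06 rad); plate upright and in line with the slot (within 0.1 rad), its white line within 12 mm of the top of the guide lips in height and 6 mm of the slot centre sideways, at rest and still gripped by the fingers, which alone carry it (all of step 2 and value of joint latch below 0.06 rad and contact force between the fingers and plate above 2 N and linear speed of plate below 0.03 m/s); the arm keeps its last pose, push and grip.
It fails at once if the jar is pushed more than 30 mm or tipped (distance of jar from where it was at the start of the episode above 0.03 m or angle between jar's own z axis and vertical above 0.3 rad).
It fails at once if the tin is pushed more than 30 mm or tipped (distance of tin from where it was at the start of the episode above 0.03 m or angle between tin's own z axis and vertical above 0.3 rad).
It fails at once if the yellow bottle is pushed more than 30 mm or tipped (distance of soap from where it was at the start of the episode above 0.03 m or angle between soap's own z axis and vertical above 0.3 rad).
It also fails if it takes over 56 s, if anything falls off the work surface, if the arm or the gripper's body presses on something with over 40 N, if the wrist force passes 120 N, or if a joint passes its speed limit or range.

ROBOT

A 6-joint arm with a two-finger parallel gripper is mounted at the origin on the work surface. World frame = base frame: x ahead of the robot, y to its left, z up, the work surface at z = 0. Lengths are in m, angles in rad, forces in N, time in s.
With the tool pointing down it reaches from about 0.425 to 0.95 m from the base axis. Payload 14.7 kg.
Tool frame: the origin (TCP) lies midway between the tips of the shut fingers; the grasp point (between the pads) lies 19 mm behind it; z points along the fingers, y is the line along which they close (so a half turn about z gives the same grasp; the last joint's range is limited). The gripper opens to 85 mm and grips with 20 to 120 N. Pads are 22 mm wide; open, the fingers measure 114 mm over their backs; the gripper's body (76 mm by 85 mm) begins 54 mm behind the grasp point. The pads swing forward as they close: fully open they stand 13 mm farther back than shut.
Start: joints at [1.073, 0.48, 1.596, -0, 1.065, -0.047], TCP at [0.283, 0.585, 0.231] pointing down, gripper open.
Joint ranges: [-2.75, 2.75], [-0.82, 2.05], [0.23, 2.67], [-1.56, 4.7], [0.09, 2.69], [-2.92, 2.92]. Speed limits (rad/s): [1.89, 1.89, 2.39, 3.01, 3.01, 3.01].

INTERFACE

Orientations are given as a 3x3 rotation matrix whose columns are the frame's x, y, z axes.
In Python, from bench import sensors, snapshot, camera_params, workorder gives the robot as it stands.
- The arm moves only by the tool drive_tool, never from a script. Its argument "commands" is a list of rows, each a list of 7 numbers: the shift along the tool's x, y, z in cm, then the turn, a rotation vector about the tool's x, y, z in degrees, then the finger opening in cm, from 0 to 8.54. A call has 1 to 20 rows; each row is the pose to reach, as a shift and turn from the pose commanded when the call began, along the tool's axes at that moment; what a row does not reach only later rows make up. A row lasts 1/10 s, in which the tool goes at most 50 mm and 8.59 degrees, less where a joint would pass 70% of its speed; a pose out of reach is approached as far as the arm can. A call with a gripper value outside its range is refused whole. The fingers move at their own pace and stop on an object; "grip_force" is the grip in N (left out, the last holds). Time passes only in rows, so rows that repeat a pose let the fingers close. It gives the time, the measured TCP pose, the force, the opening and the grip force at its end, in the units of the state.
- sensors.sense(): the state, without advancing time (a new reading comes with each control period).
- snapshot(name): name is "side" or "top"; returns the picture (384x512x3 uint8, blue, green, red); there is no depth.
- camera_params(name): a dict with "fx", "fy", "cx", "cy" (pixels), "rvec" (rotation vector, rad) and "tvec" (3), from world to camera coordinates, as OpenCV has them. Camera axes: x right, y down, z forward; pixel columns grow to the right and rows downward; lengths in m; the calibration is good to about 2 mm. A picture is of the moment at which its call begins. camera_params takes no time and is no camera call.
- workorder.sign_off(): hands the job in; it is judged then, once.
The state is a dict: "t": time; "joint_positions": joint angles; "joint_vel": joint speeds; "effort": joint torques, N m; "tcp_pos": TCP position; "tool_rot": TCP orientation; "wrist_force": force on the tool from outside, world axes, zero at the start; "torque": the same for the moment, N m; "gripper_width": finger opening in m; "grip_force": force on a finger pad.
Only numpy, scipy, OpenCV 4.12 (cv2) and the standard library are available. Lean on these libraries where they do the work, as an engineer would, in place of code of your own. Each camera call takes 0.05 s, during which the arm holds its last target. There are 200 camera calls.

## Working session

There is one attempt and no reset: what is moved stays moved. The work goes in short steps, Python scripts to look and compute and a tool call to move; the robot and the scene stay as the last step left them, time stands still between calls to the robot, and variables do not carry over. Pictures are saved under pics/ and viewed, at most 13 in all, crops included, and the job is handed in when it is done.

Besides the shell and the picture viewer there is one more tool, called after "Request:" by a JSON object that holds its "fn" and its "kwargs". drive_tool: Moves the arm, as the interface text tells. Its arguments: {"type":"object","properties":{"commands":{"type":"array"},"grip_force":{"type":"number"}},"required":["commands"]}

```bash
mkdir -p pics
cat > h.py <<'E'
import numpy as np,cv2
from bench import sensors,snapshot,camera_params,workorder
def cam(n):
    p=camera_params(n);K=np.array([[p['fx'],0,p['cx']],[0,p['fy'],p['cy']],[0,0,1.]])
    R=cv2.Rodrigues(np.array(p['rvec'],float))[0];t=np.array(p['tvec'],float).ravel();return K,R,t
def ray(n,u,v):
    K,R,t=cam(n);d=R.T@np.linalg.inv(K)@[u,v,1];return -R.T@t,d/np.linalg.norm(d)
def onz(n,u,v,z):
    c,d=ray(n,u,v);return c+d*(z-c[2])/d[2]
def two(a,b):
    (c1,d1),(c2,d2)=ray('side',*a),ray('top',*b)
    s=np.linalg.lstsq(np.c_[d1,-d2],c2-c1,rcond=None)[0];p,q=c1+s[0]*d1,c2+s[1]*d2;return (p+q)/2,np.linalg.norm(p-q)
def proj(n,P):
    K,R,t=cam(n);x=K@(R@np.array(P)+t);return x[:2]/x[2]
E
python3 - <<'E'
from h import *
for n in('side','top'):
    im=snapshot(n);cv2.imwrite(f'pics/{n}0.png',im);cv2.imwrite(f'pics/{n}0b.png',cv2.resize(im,(800,600),interpolation=cv2.INTER_CUBIC));print(n,ray(n,256,192))
s=sensors.sense();print(s['t'],s['tcp_pos'],s['tool_rot'])
E
```

```text
side (array([ 0.06287902, -0.77901795,  1.16134058]), array([ 0.34581904,  0.56158519, -0.75168562]))
top (array([0.43393371, 0.02280666, 1.28506253]), array([ 0.11893252,  0.00898605, -0.99286167]))
0.1 [0.28301969 0.5847692  0.2307242 ] [[-9.00092816e-01  4.35697907e-01 -5.07182851e-04]
 [ 4.35698199e-01  9.00092337e-01 -9.29795588e-04]
 [ 5.14014065e-05 -1.05788098e-03 -9.99999439e-01]]
```

View pics/side0b.png

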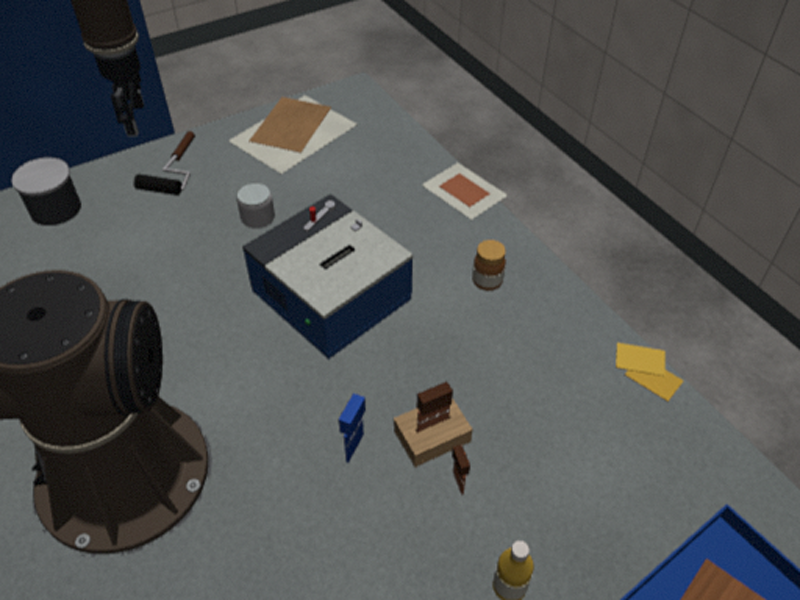

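View pics/top0b.png

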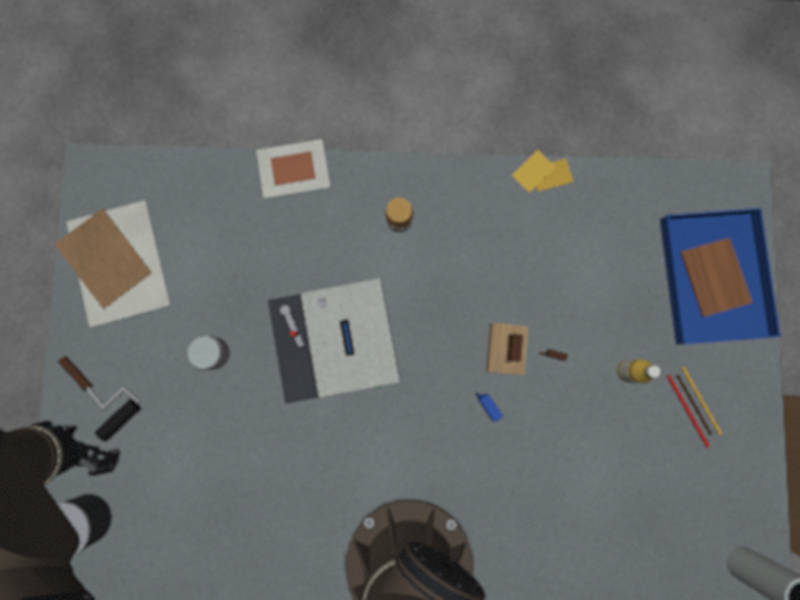

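The side view shows the box (top about 330,255 in the 800 px picture), the red knob at (313,213), the plate in the rack at (435,405), a blue decoy and a small brown decoy. The top view shows the slot at (347,337), the knob at (293,335), the pivot at (286,312) and the block at (515,347). The latch is wide open. Next come the masks and enlarged crops.

Run:
```python
from h import *
def big(mask):
    n,l,s,c=cv2.connectedComponentsWithStats(mask.astype(np.uint8));return l,s,c
for n,(x0,y0,x1,y1) in {'top':(165,170,365,270),'side':(150,120,310,240)}.items():
    im=cv2.imread(f'pics/{n}0.png');k=4 if n=='top' else 5
    cv2.imwrite(f'pics/{n}1.png',cv2.resize(im[y0:y1,x0:x1],None,fx=k,fy=k,interpolation=cv2.INTER_CUBIC))
    h=cv2.cvtColor(im,cv2.COLOR_BGR2HSV);H,S,V=[a.astype(int) for a in cv2.split(h)]
    red=((H<6)|(H>174))&(S>150)&(V>70)
    brown=((H<12)|(H>170))&(S>80)&(V<75)
    white=(S<45)&(V>130)
    wood=(H>8)&(H<20)&(S>60)&(V>90)
    for nm,m in dict(red=red,brown=brown,white=white,wood=wood).items():
        l,s,c=big(m)
        for i in range(1,len(s)):
            if s[i,4]>=(4 if nm=='red' else 40):
                r=cv2.minAreaRect(np.argwhere(l==i)[:,::-1].astype(np.float32));print(n,nm,s[i].tolist(),c[i].round(2),[np.round(q,1) for q in r])
```

```text
top red [186, 213, 4, 2, 6] [187.5  213.33] [array([187.5, 213.5]), array([1., 3.]), np.float64(90.0)]
top red [428, 241, 25, 44, 61] [439.97 262.62] [array([439.9, 262.5]), array([49.2,  1.2]), np.float64(60.6)]
top brown [325, 215, 8, 16, 83] [328.71 221.72] [array([328.6, 222.5]), array([ 6.7, 15.5]), np.float64(7.1)]
top brown [39, 229, 18, 20, 101] [ 47.3 238.3] [array([ 47.3, 238.2]), array([23.3,  4.6]), np.float64(48.0)]
top white [164, 89, 48, 38, 926] [187.13 107.56] [array([187.1, 107.4]), array([32.1, 44.1]), np.float64(80.5)]
top white [50, 128, 59, 81, 1790] [ 84.21 172.62] [array([ 74.6, 168.2]), array([71.5, 54.3]), np.float64(76.5)]
top white [42, 137, 17, 12, 85] [ 48.67 141.96] [array([ 49.2, 140.7]), array([ 6.6, 17.4]), np.float64(54.5)]
top white [193, 178, 63, 76, 3373] [223.64 215.74] [array([223.4, 215.6]), array([68.5, 52.2]), np.float64(79.2)]
top white [180, 196, 9, 15, 50] [183.94 202.24] [array([183.8, 203.3]), array([15.5,  4.4]), np.float64(71.6)]
top white [120, 215, 20, 21, 333] [129.51 224.97] [array([129.5, 225. ]), array([20., 19.]), np.float64(90
[... 1753 characters left out ...]
7.3, 80.8]), np.float64(55.4)]
side white [328, 346, 11, 11, 96] [332.88 350.77] [array([333., 351.]), array([10., 10.]), np.float64(90.0)]
side wood [160, 62, 52, 36, 1074] [185.62  79.26] [array([185.4,  78.9]), array([31.6, 46.6]), np.float64(33.7)]
side wood [281, 111, 32, 22, 343] [296.77 121.2 ] [array([296.7, 121.2]), array([28.6, 14.4]), np.float64(33.7)]
side wood [305, 153, 19, 14, 197] [314.   159.56] [array([314. , 159.5]), array([18., 13.]), np.float64(18.4)]
side wood [252, 255, 50, 37, 766] [276.38 274.55] [array([276.8, 271.1]), array([27.6, 42.7]), np.float64(66.0)]
side wood [436, 358, 53, 26, 686] [458.75 374.89] [array([462. , 370.5]), array([52., 25.]), np.float64(-0.0)]
```

View pics/top1.png

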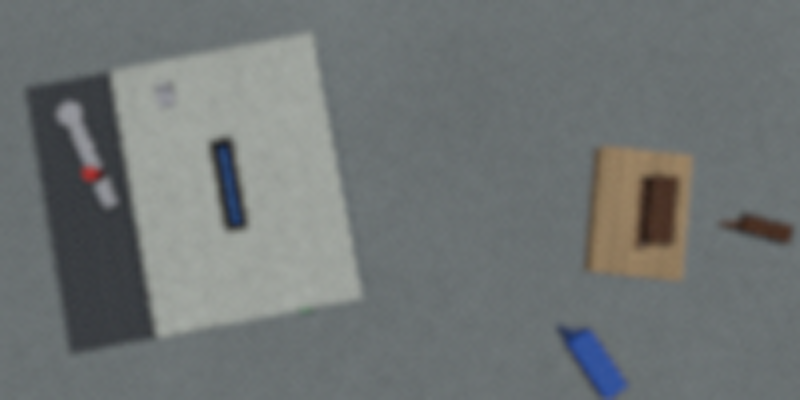

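View pics/side1.png

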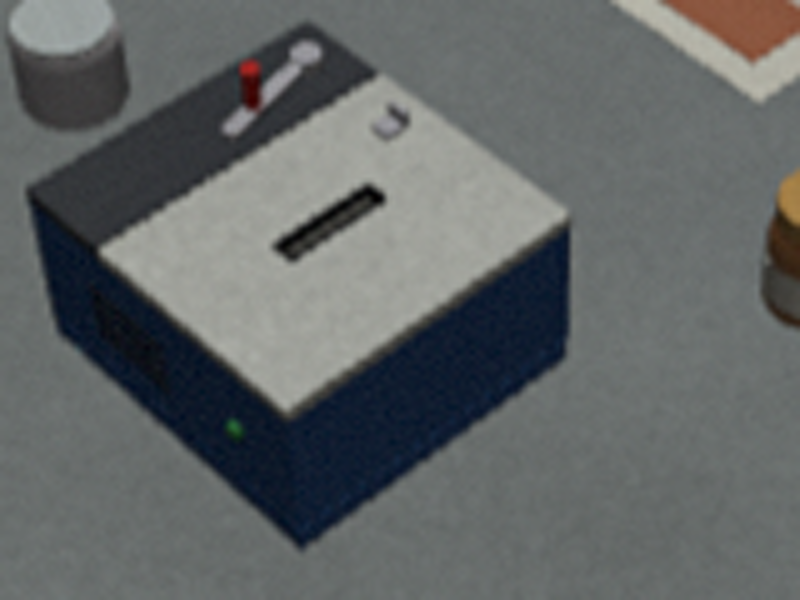

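Top crop: slot centre at about (228,184), lid corners (25,88), (313,32), (362,298) and (70,352), knob (91,174), pivot (68,112), block top (642..680, 176..245). Side crop: knob top at (250,68), slot running from (284,247) to (375,192).

```bash
cat > m.py <<'E'
from h import *
T=lambda x,y:((x+.5)/4-.5+165,(y+.5)/4-.5+170)
S=lambda x,y:((x+.5)/5-.5+150,(y+.5)/5-.5+120)
E
python3 - <<'E'
from m import *
C=np.array([onz('top',*T(*p),.130) for p in [(25,88),(313,32),(362,298),(70,352)]])[:,:2]
print('corners',C.round(4),'sides',[np.linalg.norm(C[i]-C[i-1]).round(4) for i in range(4)])
c=C.mean(0);ex=(C[0]+C[1]-C[2]-C[3]);ey=C[0]+C[3]-C[1]-C[2]
print('c',c,'yaw',np.arctan2(ex[1],ex[0]),np.arctan2(-ey[0],ey[1]))
im=cv2.imread('pics/top0.png');g=im.max(2).astype(int)
m=np.zeros_like(g,bool);m[200:230,215:230]=g[200:230,215:230]<110
p=np.argwhere(m)[:,::-1];print('slot px',p.mean(0),len(p),cv2.minAreaRect(p.astype(np.float32)))
s=onz('top',*p.mean(0),.136);print('slot top',s.round(4))
im=cv2.imread('pics/side0.png');g=im.max(2).astype(int)
m=np.zeros_like(g,bool);m[153:175,202:230]=g[153:175,202:230]<110
q=np.argwhere(m)[:,::-1];print('slot side',q.mean(0),onz('side',*q.mean(0),.136).round(4),two(q.mean(0),p.mean(0)))
yaw=(np.arctan2(ex[1],ex[0])+np.arctan2(-ey[0],ey[1]))/2
R=np.array([[np.cos(yaw),-np.sin(yaw)],[np.sin(yaw),np.cos(yaw)]])
print('slot from box',c+R@[0,-.03])
for nm,t,sd,z in [('knob',(91,173),(250,66),.172),('pivot',(68,110),(305,50),.143)]:
    print(nm,onz('top',*T(*t),z).round(4),onz('side',*S(*sd),z).round(4),two(S(*sd),T(*t)))
print('pivot from box',s[:2]+R@[.08,.115])
B=np.array([onz('top',*T(*p),.137) for p in [(644,174),(681,177),(676,246),(641,243)]])[:,:2]
print('block',B.round(4),[np.linalg.norm(B[i]-B[i-1]).round(4) for i in range(4)],B.mean(0))
d=B[0]+B[1]-B[2]-B[3];print('yaw',np.arctan2(d[1],d[0]))
im=cv2.imread('pics/top0.png');h=cv2.cvtColor(im,cv2.COLOR_BGR2HSV)
print(proj('side',(*B.mean(0),.137)))
K=np.array([onz('top',*T(*p),.042) for p in [(597,147),(693,154),(685,281),(588,270)]])[:,:2]
print('rack',K.round(4),[np.linalg.norm(K[i]-K[i-1]).round(4) for i in range(4)],K.mean(0))
d=K[0]+K[1]-K[2]-K[3];print('yaw',np.arctan2(d[1],d[0]))
for nm,p,z in [('jar',(255,134),.09),('tin',(129.5,225),.07),('soap',(418.4,237.2),.14)]:print(nm,onz('top',*p,z).round(3))
im=cv2.imread('pics/side0.png');y0,x0=235,245
cv2.imwrite('pics/side2.png',cv2.resize(im[y0:y0+75,x0:x0+75],None,fx=8,fy=8,interpolation=cv2.INTER_CUBIC))
E
```

```text
corners [[0.5667 0.3122]
 [0.6189 0.0777]
 [0.4029 0.0318]
 [0.3544 0.265 ]] sides [np.float64(0.2175), np.float64(0.2402), np.float64(0.2208), np.float64(0.2382)]
c [0.48573741 0.17168199] yaw 0.21385173018725656 0.21207848636454205
slot px [221.78518519 215.74814815] 135 ((221.72988891601562, 215.63592529296875), (23.171377182006836, 5.850772857666016), 79.99201965332031)
slot top [0.4915 0.142  0.136 ]
slot side [215.38709677 163.91935484] [0.4897 0.1419 0.136 ] (array([0.49082659, 0.14241035, 0.13505383]), np.float64(0.0015119133277053593))
slot from box [0.49207818 0.14235973]
knob [0.4961 0.2465 0.172 ] [0.4962 0.2493 0.172 ] (array([0.49541268, 0.24613404, 0.17481698]), np.float64(0.0010915699978621878))
pivot [0.5482 0.2733 0.143 ] [0.5448 0.2751 0.143 ] (array([0.54642336, 0.27398645, 0.14330253]), np.float64(0.0037783732362667902))
pivot from box [0.54535221 0.27130656]
block [[ 0.508  -0.1941]
 [ 0.5063 -0.2241]
 [ 0.4506 -0.2201]
 [ 0.4523 -0.1919]] [np.float64(0.0557), np.float64(0.03), np.float64(0.0559), np.float64(0.0283)] [ 0.47931703 -0.20755869]
yaw -0.05635849677963559
[277.44609112 249.95066932]
rack [[ 0.5369 -0.1707]
 [ 0.5328 -0.2551]
 [ 0.4219 -0.248 ]
 [ 0.4294 -0.1636]] [np.float64(0.1078), np.float64(0.0845), np.float64(0.1111), np.float64(0.0848)] [ 0.48022762 -0.20934633]
yaw -0.06486217707785973
jar [0.779 0.042 0.09 ]
tin [0.456 0.462 0.07 ]
soap [ 0.438 -0.492  0.14 ]
```

View pics/side2.png

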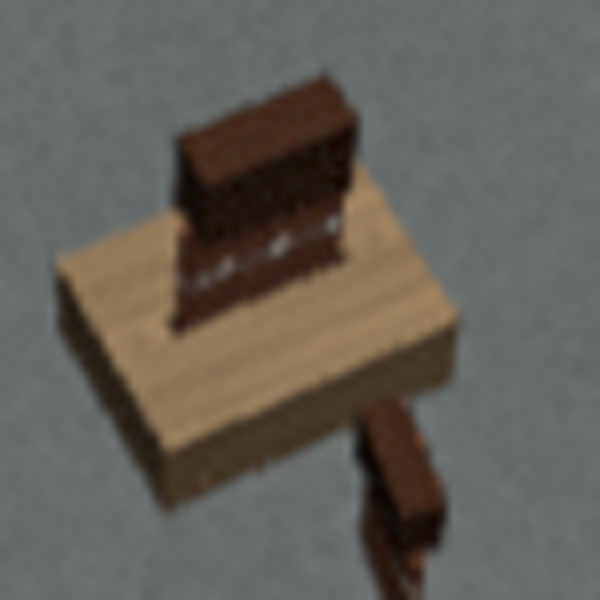

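The side crop shows the copper plate, with its white line, upright in the rack; the block top is centred near (268,130) in the crop. The geometry is consistent: lid sides are 0.218 × 0.240, the knob radius is 55.7 mm, and the latch is about 1.3 rad open. First I move above the knob, straddling it.

Request:
{"fn": "drive_tool", "kwargs": {"commands": [[-33.9,-21.1,1.6,0,0,85,4.0],[-33.9,-21.1,1.6,0,0,85,4.0],[-33.9,-21.1,1.6,0,0,85,4.0],[-33.9,-21.1,1.6,0,0,85,4.0],[-33.9,-21.1,1.6,0,0,85,4.0],[-33.9,-21.1,1.6,0,0,85,4.0],[-33.9,-21.1,1.6,0,0,85,4.0],[-33.9,-21.1,1.6,0,0,85,4.0],[-33.9,-21.1,1.6,0,0,85,4.0],[-33.9,-21.1,1.6,0,0,85,4.0],[-33.9,-21.1,1.6,0,0,85,4.0],[-33.9,-21.1,1.6,0,0,85,4.0],[-33.9,-21.1,1.6,0,0,85,4.0],[-33.9,-21.1,1.6,0,0,85,4.0]]}}

```text
t: 1.5
tcp_pos: [0.4962, 0.2478, 0.2153]
tool_rot: [[0.353, 0.936, -0.0], [0.936, -0.353, -0.0], [-0.0, -0.0, -1.0]]
wrist_force: [0.2, 0.2, -0.2]
gripper_width: 0.0401
grip_force: 0.0
```

```bash
cat >> h.py <<'E'
def totool(d,R=None):
    R=np.array(sensors.sense()['tool_rot']) if R is None else R
    return (R.T@np.array(d)*100).round(2)
def crop(n,name,x0,y0,x1,y1,k):
    im=snapshot(n);cv2.imwrite(f'pics/{name}.png',cv2.resize(im[y0:y1,x0:x1],None,fx=k,fy=k,interpolation=cv2.INTER_CUBIC))
E
python3 - <<'E'
from h import *
s=sensors.sense();R=np.array(s['tool_rot']);p=np.array(s['tcp_pos']);print(s['t'],p,R.round(4),s['wrist_force'],s['gripper_width'])
print('down',totool(np.array([.496,.247,.148])-p))
k=np.array([.5455,.272]);off=.014*R[:2,1]
q=np.array([.496,.247])
for a in range(210,290,8):
    P=k+.055*np.array([np.cos(np.radians(a)),np.sin(np.radians(a))])+off
    print(a,totool([*(P-q),0])[:2])
crop('side','s3',150,80,310,200,5)
E
```

```text
1.5 [0.49618105 0.24779174 0.2152873 ] [[ 0.353   0.9356 -0.    ]
 [ 0.9356 -0.353  -0.    ]
 [-0.     -0.     -1.    ]] [ 0.1651179   0.232776   -0.18711399] 0.040124314110117194
down [-0.08  0.01  6.73]
210 [-0.17  1.66]
218 [-0.61  2.29]
226 [-0.96  2.97]
234 [-1.22  3.69]
242 [-1.37  4.45]
250 [-1.41  5.21]
258 [-1.35  5.98]
266 [-1.18  6.73]
274 [-0.91  7.44]
282 [-0.54  8.12]
```

View pics/s3.png

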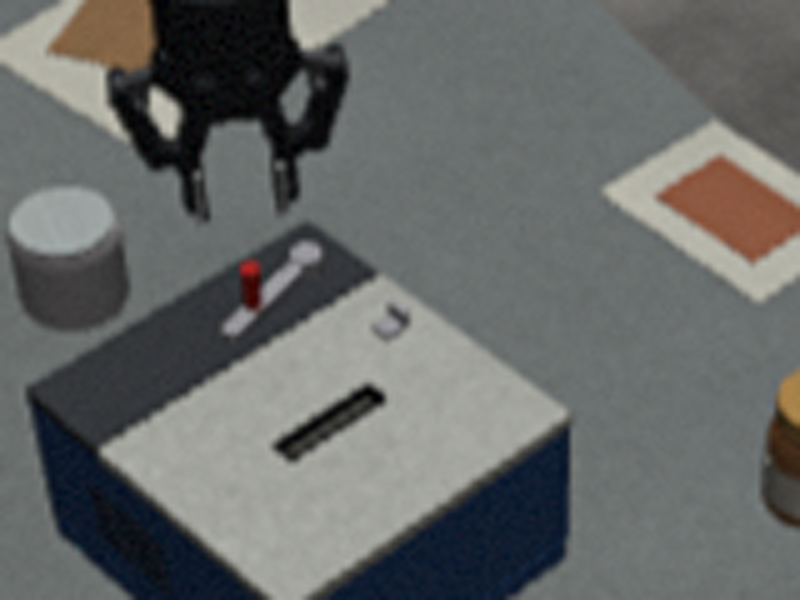

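The side crop shows the fingers at (200,215) and (288,210), straddling the knob at (250,265). I lower and sweep along the arc.

Request:
{"fn": "drive_tool", "kwargs": {"commands": [[-0.1,0,3.5,0,0,0,4.0],[-0.1,0,6.8,0,0,0,4.0],[-0.1,0,6.8,0,0,0,4.0],[-0.2,0.9,6.8,0,0,0,4.0],[-0.2,1.6,6.8,0,0,0,4.0],[-0.6,2.3,6.8,0,0,0,4.0],[-1.0,3.0,6.8,0,0,0,4.0],[-1.2,3.7,6.8,0,0,0,4.0],[-1.4,4.4,6.8,0,0,0,4.0],[-1.4,5.2,6.8,0,0,0,4.0],[-1.4,6.0,6.8,0,0,0,4.0],[-1.2,6.7,6.8,0,0,0,4.0],[-1.0,7.3,6.8,0,0,0,4.0],[-0.8,7.7,6.8,0,0,0,4.0],[-0.6,8.0,6.8,0,0,0,4.0],[-0.6,8.2,6.8,0,0,0,4.0],[-0.6,8.2,6.8,0,0,0,4.0]]}}

```text
t: 3.25
tcp_pos: [0.5704, 0.2133, 0.1471]
tool_rot: [[0.356, 0.935, -0.001], [0.935, -0.356, 0.001], [0.0, -0.001, -1.0]]
wrist_force: [-2.3, 5.4, 0.4]
gripper_width: 0.0402
grip_force: 2.5
```

Run:
```python
from h import *
crop('side','s4',150,80,310,200,5)
s=sensors.sense();print(s['wrist_force'],s['torque'])
```

```text
[-3.83695233  6.47065051 -0.25113361] [ 0.88277844  0.4441161  -0.12059425]
```

View pics/s4.png

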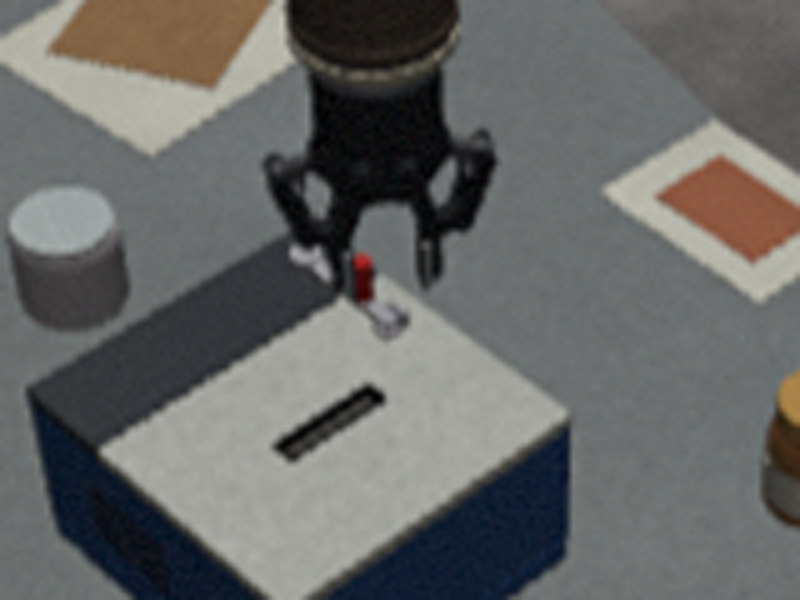

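The knob at (362,275) sits against the left finger and the bar is in or almost in its catch at (390,318). I push further along the tangent, gently.

Request:
{"fn": "drive_tool", "kwargs": {"commands": [[0.1,0.2,0,0,0,0,4.0],[0.2,0.3,0,0,0,0,4.0],[0.3,0.4,0,0,0,0,4.0],[0.3,0.4,0,0,0,0,4.0],[0.3,0.4,0,0,0,0,4.0]]}}

```text
t: 3.8
tcp_pos: [0.5712, 0.2137, 0.1466]
tool_rot: [[0.355, 0.935, -0.008], [0.935, -0.355, -0.002], [-0.004, -0.007, -1.0]]
wrist_force: [-22.7, -0.3, 11.9]
gripper_width: 0.0402
grip_force: 11.0
```

22 N with barely any travel, so the latch is against its stop. I back off and retreat upward.

Request:
{"fn": "drive_tool", "kwargs": {"commands": [[-0.3,-0.7,0,0,0,0,4.0],[-0.5,-1.3,0,0,0,0,4.0],[-0.5,-1.3,-4,0,0,0,4.0],[-0.5,-1.3,-8,0,0,0,6.0],[-0.5,-1.3,-10,0,0,0,6.0],[-0.5,-1.3,-10,0,0,0,6.0]]}}

```text
t: 4.4
tcp_pos: [0.5635, 0.2147, 0.2508]
tool_rot: [[0.355, 0.935, 0.006], [0.935, -0.355, 0.002], [0.004, 0.005, -1.0]]
wrist_force: [0.5, -0.0, -1.1]
gripper_width: 0.0598
grip_force: 0.0
```

Run:
```python
from h import *
s=sensors.sense();R=np.array(s['tool_rot']);p=np.array(s['tcp_pos']);print(s['t'],p,R.round(4),s['wrist_force'],s['gripper_width'],s['joint_positions'])
print('to plate',totool(np.array([.4795,-.2095,.2])-p), 'turn',np.degrees(np.arctan2(R[1,1],R[0,1]))+93.4)
im=snapshot('top');cv2.imwrite('pics/t5full.png',im)
h=cv2.cvtColor(im,cv2.COLOR_BGR2HSV);H,S,V=[a.astype(int) for a in cv2.split(h)]
m=((H<6)|(H>174))&(S>120)&(V>70);m[:,:160]=0;m[:,240:]=0
q=np.argwhere(m)[:,::-1];print(q.tolist())
if len(q):
    k=onz('top',*q.mean(0),.172)[:2];v=k-[.5455,.272];print('knob',k,np.linalg.norm(v),np.arctan2(v[1],v[0])%6.283-np.radians(270)-.213)
```

```text
4.4 [0.56347886 0.21470994 0.25079103] [[ 0.3554  0.9347  0.0058]
 [ 0.9347 -0.3554  0.0018]
 [ 0.0037  0.0048 -1.    ]] [ 0.47019297 -0.02131536 -1.097791  ] 0.05976879626382385 [ 3.13836362e-01  3.92352027e-01  1.69133765e+00 -8.91884402e-05
  1.05183046e+00  6.77189888e-01]
to plate [-42.66   7.2    4.95] turn 72.58338465869211
[]
```

Request:
{"fn": "drive_tool", "kwargs": {"commands": [[-42.7,7.2,4.9,0,0,72.6,6.0],[-42.7,7.2,4.9,0,0,72.6,6.0],[-42.7,7.2,4.9,0,0,72.6,6.0],[-42.7,7.2,4.9,0,0,72.6,6.0],[-42.7,7.2,4.9,0,0,72.6,6.0],[-42.7,7.2,4.9,0,0,72.6,6.0],[-42.7,7.2,4.9,0,0,72.6,6.0],[-42.7,7.2,4.9,0,0,72.6,6.0],[-42.7,7.2,4.9,0,0,72.6,6.0],[-42.7,7.2,4.9,0,0,72.6,6.0],[-42.7,7.2,4.9,0,0,72.6,6.0],[-42.7,7.2,4.9,0,0,72.6,6.0],[-42.7,7.2,4.9,0,0,72.6,6.0],[-42.7,7.2,4.9,0,0,72.6,6.0]]}}

```text
t: 5.85
tcp_pos: [0.4775, -0.2097, 0.1983]
tool_rot: [[0.998, -0.058, -0.0], [-0.058, -0.998, 0.0], [-0.0, -0.0, -1.0]]
wrist_force: [0.1, 0.7, -0.4]
gripper_width: 0.06
grip_force: 0.0
```

Run:
```python
from h import *
s=sensors.sense();R=np.array(s['tool_rot']);p=np.array(s['tcp_pos']);print(s['t'],p,R.round(4),s['wrist_force'],s['gripper_width'],s['joint_positions'])
print('down',totool(np.array([.4795,-.2095,.099])-p), np.degrees(np.arctan2(R[1,1],R[0,1])))
im=snapshot('top');cv2.imwrite('pics/t6full.png',im)
h=cv2.cvtColor(im,cv2.COLOR_BGR2HSV);H,S,V=[a.astype(int) for a in cv2.split(h)]
m=((H<6)|(H>174))&(S>120)&(V>70);m[:,:160]=0;m[:,240:]=0;m[:190]=0;m[260:]=0
q=np.argwhere(m)[:,::-1];print(q.tolist())
if len(q):
    k=onz('top',*q.mean(0),.172)[:2];v=k-[.5455,.272];print('knob',k,np.linalg.norm(v),np.arctan2(v[1],v[0])%6.283-np.radians(270)-.213)
im=snapshot('side');a=cv2.resize(im[185:305,200:310],None,fx=4,fy=4,interpolation=cv2.INTER_CUBIC);b=cv2.resize(im[125:185,150:240],None,fx=4,fy=4,interpolation=cv2.INTER_CUBIC)
o=np.zeros((480,800,3),np.uint8);o[:,:440]=a;o[:240,440:]=b;cv2.imwrite('pics/s6.png',o)
```

```text
5.85 [ 0.47747137 -0.20973005  0.19830392] [[ 0.9983 -0.058  -0.    ]
 [-0.058  -0.9983  0.    ]
 [-0.     -0.     -1.    ]] [ 0.0660554   0.7034905  -0.43567628] 0.05996514639581703 [-4.72023207e-01  3.41542328e-01  1.92473762e+00  1.73770811e-05
  8.75321559e-01  1.15676318e+00]
down [ 0.2  -0.03  9.93] -93.3232235043023
[[197, 193], [198, 193], [197, 194], [198, 194], [198, 195]]
knob [0.55704308 0.21704785] 0.05615141021896357 -0.00613865506815961
```

View pics/s6.png

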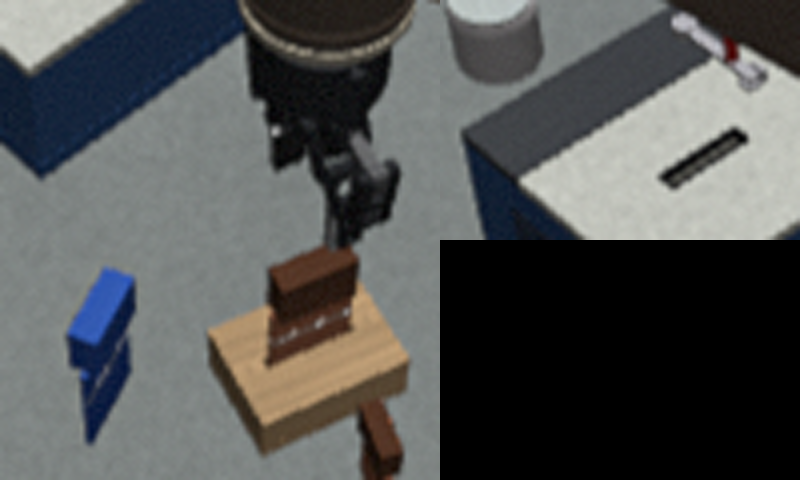

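The right inset shows the bar in its catch, and the knob works out at about 0 rad. The gripper is centred above the block. I descend with a narrower opening, clear of the small decoy.

Request:
{"fn": "drive_tool", "kwargs": {"commands": [[0.2,0,3,0,0,0,4.5],[0.2,0,5,0,0,0,4.5],[0.2,0,7,0,0,0,4.5],[0.2,0,9,0,0,0,4.5],[0.2,0,9.8,0,0,0,4.5],[0.2,0,9.8,0,0,0,4.5],[0.2,0,9.8,0,0,0,1.5],[0.2,0,9.8,0,0,0,1.5],[0.2,0,9.8,0,0,0,1.5],[0.2,0,9.8,0,0,0,1.5],[0.2,0,9.8,0,0,0,1.5],[0.2,0,9.8,0,0,0,1.5]], "grip_force": 50}}

```text
t: 7.15
tcp_pos: [0.4798, -0.211, 0.1013]
tool_rot: [[0.998, -0.06, 0.002], [-0.06, -0.998, -0.001], [0.002, 0.001, -1.0]]
wrist_force: [0.1, 2.0, 7.7]
gripper_width: 0.0216
grip_force: 49.5
```

Gripped at 21.6 mm opening. I lift straight up.

Request:
{"fn": "drive_tool", "kwargs": {"commands": [[0,0,-1,0,0,0,1.5],[0,0,-2,0,0,0,1.5],[0,0,-3.5,0,0,0,1.5],[0,0,-6,0,0,0,1.5],[0,0,-9,0,0,0,1.5],[0,0,-12,0,0,0,1.5],[0,0,-15,0,0,0,1.5],[0,0,-16,0,0,0,1.5],[0,0,-16,0,0,0,1.5],[0,0,-16,0,0,0,1.5]]}}

```text
t: 8.15
tcp_pos: [0.4787, -0.2106, 0.2596]
tool_rot: [[0.998, -0.06, -0.001], [-0.06, -0.998, 0.0], [-0.001, -0.0, -1.0]]
wrist_force: [-0.3, 0.5, -2.4]
gripper_width: 0.0213
grip_force: 49.1
```

Run:
```python
from h import *
s=sensors.sense();R=np.array(s['tool_rot']);p=np.array(s['tcp_pos']);print(s['t'],p,R.round(4),s['wrist_force'],s['gripper_width'],s['grip_force'])
print('to slot',totool(np.array([.4915,.142,p[2]])-p), 'yaw',np.degrees(np.arctan2(R[1,0],R[0,0])))
im=snapshot('side');cv2.imwrite('pics/s7full.png',im)
u=proj('side',p).astype(int);print(u)
x0,y0=u-[60,40];cv2.imwrite('pics/s7.png',cv2.resize(im[y0:y0+110,x0:x0+120],None,fx=5,fy=5,interpolation=cv2.INTER_CUBIC))
```

```text
8.15 [ 0.47873223 -0.21057159  0.25961911] [[ 9.982e-01 -5.980e-02 -7.000e-04]
 [-5.980e-02 -9.982e-01  3.000e-04]
 [-7.000e-04 -3.000e-04 -1.000e+00]] [-0.25169671  0.54979522 -2.37210545] 0.021344450075033505 49.09190118312836
to slot [-8.400e-01 -3.527e+01  1.000e-02] yaw -3.430852968504589
[279 220]
```

View pics/s7.png

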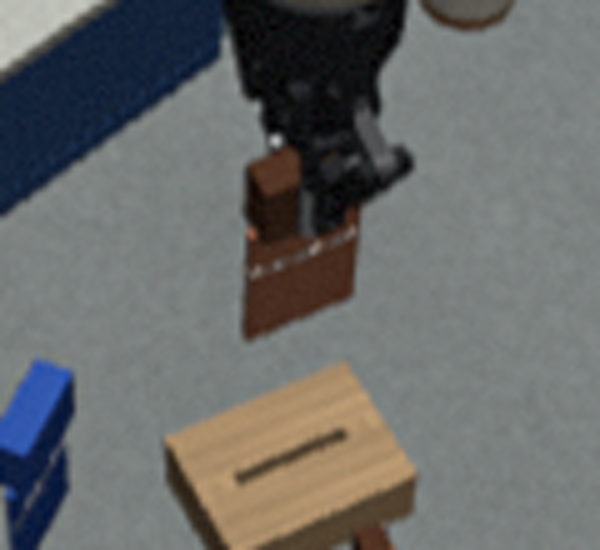

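The plate hangs upright: foot corners at (246,338) and (353,296), white line from (250,272) to (355,230). The rack slot is empty. Now the plate's offset from the tool.

Run:
```python
from h import *
S=lambda x,y:((x+.5)/5-.5+219,(y+.5)/5-.5+180)
p=np.array([.4787,-.2106,.2596]);R=np.array(sensors.sense()['tool_rot'])
zf=p[2]-.0893
for nm,a,b,z in [('foot',(246,338),(353,296),zf),('line',(250,272),(355,230),zf+.055),('rackslot',(235,480),(348,433),.042)]:
    A,B=onz('side',*S(*a),z),onz('side',*S(*b),z);d=B-A;M=(A+B)/2
    print(nm,A.round(4),B.round(4),np.linalg.norm(d).round(4),np.degrees(np.arctan2(d[1],d[0])).round(1),'mid-tcp',(R.T@(M-p)).round(4))
# slot yaw & centre in side view
for n in('top','side'):
    im=cv2.imread(f'pics/{n}0.png');g=im.max(2)
    m=np.zeros_like(g);bx=(200,230,215,230) if n=='top' else (153,175,202,230)
    r=np.s_[bx[0]:bx[1],bx[2]:bx[3]];m[r]=g[r]<110
    q=np.argwhere(m)[:,::-1].astype(float);w=np.array([onz(n,*a,.135) for a in q])[:,:2];c=w.mean(0)
    v=np.linalg.svd(w-c)[2][0];e=(w-c)@v;print(n,c.round(4),np.degrees(np.arctan2(v[1],v[0])),np.ptp(e))
```

```text
foot [ 0.45   -0.2071  0.1703] [ 0.5089 -0.2133  0.1703] 0.0593 -6.0 mid-tcp [ 0.0009 -0.0004  0.0893]
line [ 0.4503 -0.2079  0.2253] [ 0.5067 -0.2129  0.2253] 0.0566 -5.1 mid-tcp [-0.0002 -0.0002  0.0343]
rackslot [ 0.4467 -0.2068  0.042 ] [ 0.514  -0.2136  0.042 ] 0.0677 -5.8 mid-tcp [ 0.0019 -0.0003  0.2176]
top [0.4916 0.1421] -167.88326300079473 0.075172256359187
side [0.4903 0.1428] -167.7858320545187 0.07671339582814857
```

Request:
{"fn": "drive_tool", "kwargs": {"commands": [[-0.2,-4,0,0,0,-2,1.5],[-0.4,-8,0,0,0,-4,1.5],[-0.5,-12,0,0,0,-6,1.5],[-0.6,-16,0,0,0,-8,1.5],[-0.7,-20,0,0,0,-10,1.5],[-0.8,-24,0,0,0,-12,1.5],[-0.9,-28,0,0,0,-14,1.5],[-0.9,-31.5,0,0,0,-15,1.5],[-0.9,-34,0,0,0,-15.6,1.5],[-0.9,-35.3,0,0,0,-15.6,1.5],[-0.9,-35.3,0,0,0,-15.6,1.5],[-0.9,-35.3,0,0,0,-15.6,1.5],[-0.9,-35.3,0,0,0,-15.6,1.5]]}}

```text
t: 9.5
tcp_pos: [0.4912, 0.1411, 0.2599]
tool_rot: [[0.978, 0.21, -0.001], [0.21, -0.978, -0.0], [-0.001, 0.0, -1.0]]
wrist_force: [-0.3, -0.6, -2.1]
gripper_width: 0.0215
grip_force: 49.5
```

Run:
```python
from h import *
s=sensors.sense();R=np.array(s['tool_rot']);p=np.array(s['tcp_pos']);print(s['t'],p,R.round(4),s['wrist_force'],s['gripper_width'],s['grip_force'])
print('to slot',totool(np.array([.4908,.1423,.243])-p), 'yaw',np.degrees(np.arctan2(R[1,0],R[0,0])))
im=snapshot('side');cv2.imwrite('pics/s8full.png',im)
print(proj('side',[.491,.1423,.136]))
x0,y0=160,90;cv2.imwrite('pics/s8.png',cv2.resize(im[y0:y0+96,x0:x0+110],None,fx=6,fy=6,interpolation=cv2.INTER_CUBIC))
```

```text
9.5 [0.49116584 0.1411021  0.25991724] [[ 9.777e-01  2.100e-01 -7.000e-04]
 [ 2.100e-01 -9.777e-01 -5.000e-04]
 [-8.000e-04  3.000e-04 -1.000e+00]] [-0.33265947 -0.55764168 -2.14134565] 0.021486884871806517 49.47796404361725
to slot [-0.01 -0.13  1.69] yaw 12.119577977145513
[215.69677265 163.67290071]
```

View pics/s8.png

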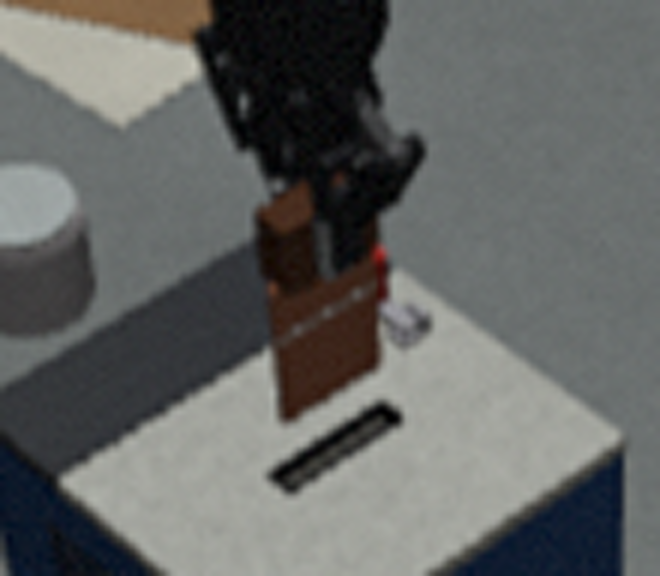

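Foot corners at (287,420) and (380,368), slot centred at about (337,447). I'll compare the two in the same camera to cancel calibration bias.

Run:
```python
from h import *
S=lambda x,y:((x+.5)/6-.5+160,(y+.5)/6-.5+90)
s=sensors.sense();R=np.array(s['tool_rot']);p=np.array(s['tcp_pos'])
A,B=[onz('side',*S(*a),p[2]-.0893) for a in((287,421),(380,369))];M=(A+B)/2
M=M-.0025*R[:,1]   # near face -> mid-plane
sl=np.array([.4903,.1428])
print(A,B,np.linalg.norm(B-A),'plate mid',M,'need tool shift cm',totool([*(sl-M[:2]),0]),'vs tcp->top slot',totool([*(np.array([.4916,.1421])-p[:2]),0]))
```

```text
[0.46372038 0.1370422  0.17077239] [0.51861704 0.14537401 0.17077239] 0.055525335068790614 plate mid [0.49064467 0.14365256 0.17077196] need tool shift cm [-0.05  0.08  0.  ] vs tcp->top slot [ 0.05 -0.09 -0.  ]
```

The two estimates bracket the present position (within ±1 mm). I lower into the mouth slowly.

Request:
{"fn": "drive_tool", "kwargs": {"commands": [[0,0,1,0,0,0,1.5],[0,0,2,0,0,0,1.5],[0,0,2.8,0,0,0,1.5],[0,0,3.2,0,0,0,1.5],[0,0,3.5,0,0,0,1.5],[0,0,3.7,0,0,0,1.5],[0,0,3.9,0,0,0,1.5],[0,0,4.1,0,0,0,1.5],[0,0,4.3,0,0,0,1.5],[0,0,4.3,0,0,0,1.5],[0,0,4.3,0,0,0,1.5]]}}

```text
t: 10.65
tcp_pos: [0.4914, 0.1421, 0.2173]
tool_rot: [[0.978, 0.211, 0.0], [0.211, -0.978, 0.0], [0.0, 0.0, -1.0]]
wrist_force: [-0.9, -0.8, -2.0]
gripper_width: 0.0215
grip_force: 49.5
```

Request:
{"fn": "drive_tool", "kwargs": {"commands": [[0,0,0.2,0,0,0,1.5],[0,0,0.4,0,0,0,1.5],[0,0,0.6,0,0,0,1.5],[0,0,0.8,0,0,0,1.5],[0,0,1.0,0,0,0,1.5],[0,0,1.3,0,0,0,1.5],[0,0,1.6,0,0,0,1.5],[0,0,1.6,0,0,0,1.5]]}}

```text
t: 11.45
tcp_pos: [0.4911, 0.1421, 0.2008]
tool_rot: [[0.978, 0.211, -0.001], [0.211, -0.978, -0.0], [-0.001, -0.0, -1.0]]
wrist_force: [0.4, 0.1, -1.5]
gripper_width: 0.0217
grip_force: 49.5
```

Foot at 0.112 with no contact force, so it's passing through the lid. I continue to the line, with 3.1 cm left.

Request:
{"fn": "drive_tool", "kwargs": {"commands": [[0,0,0.4,0,0,0,1.5],[0,0,0.8,0,0,0,1.5],[0,0,1.2,0,0,0,1.5],[0,0,1.6,0,0,0,1.5],[0,0,2.0,0,0,0,1.5],[0,0,2.4,0,0,0,1.5],[0,0,2.8,0,0,0,1.5],[0,0,3.1,0,0,0,1.5],[0,0,3.1,0,0,0,1.5],[0,0,3.1,0,0,0,1.5],[0,0,3.1,0,0,0,1.5],[0,0,3.1,0,0,0,1.5]]}}

```text
t: 12.65
tcp_pos: [0.4915, 0.1421, 0.1705]
tool_rot: [[0.978, 0.211, 0.0], [0.211, -0.978, 0.0], [0.0, 0.0, -1.0]]
wrist_force: [-0.4, 0.4, -1.1]
gripper_width: 0.0214
grip_force: 49.5
```

Run:
```python
from h import *
s=sensors.sense();print(s['t'],s['tcp_pos'],s['wrist_force'],s['grip_force'],s['joint_vel'])
crop('side','s9',160,90,270,186,6)
```

```text
12.65 [0.49147897 0.14211458 0.17047937] [-0.44290588  0.38670592 -1.14419358] 49.526655077934265 [-0.00132685  0.00023224  0.00065772  0.00105022  0.00039549  0.0001958 ]
```

View pics/s9.png

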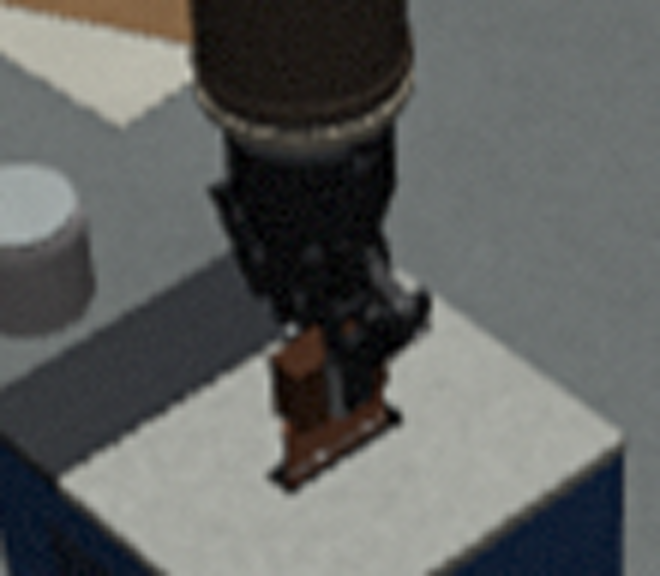

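The plate is in the slot, with the white line at (290..385, 470..420) level with the guide lips. The arm is still and the latch has not been touched since it went home. I hand in.

```bash
python3 -c "
from h import *
print(workorder.sign_off())"
```

```text
the job is handed in; nothing more can be done
None
```

I swung the latch home and lowered the plate through the slot until its white line was level with the guide lips. I then handed the job in with the gripper still holding it (about 50 N) at 12.65 s; the sign-off returned no verdict.

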